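# Stow sinkers and a float in the narrow-necked can

## Task

Stow the two pear-shaped lead sinkers and the turned wooden float in the narrow-necked aluminium can, feeding them one at a time down through its neck: both sinkers first, in either order, and the float last so that the lead does not land on the wood. Leave the can standing upright where it is and leave the rest of the tackle alone.

Things in the scene. Friction and masses are not known exactly. Their poses are not given: they have to be found in the camera images.
- can: loose narrow-necked aluminium can, about 2 kg, upright, open at the top, 212 mm tall, walls 4 mm: body 130 mm across up to 135 mm, conical shoulder to 170 mm, straight neck 60 mm outside and 52 mm inside to 200 mm, then a lip flaring to 72 mm outside, about 64 mm inside, at the rim. Body 122 mm across inside. Origin: centre of the underside; z up.
- can_mouth (a point): centre of the can's mouth, at rim height, 212 mm above its underside
- can_floor (a point): centre of the can's inner floor, 6 mm above its underside; a cone 104 mm across and 24 mm high stands on it, so that things dropped in topple and lie down
- sinker_a: first cast-lead pear-shaped trolling sinker standing upright, 74 mm tall, about 0.4 kg: round body 42 mm across at its widest (18 mm up) on a flat foot 16 mm across, narrowing to a flat upright tab at the top, 14 mm thick (along its x axis) and 24 mm wide (along its y axis), from 42 to 74 mm above the foot, with a dark line-hole mark. Origin: centre of the underside; z up.
- sinker_b: second, identical cast-lead pear-shaped trolling sinker standing upright, 74 mm tall, about 0.4 kg: round body 42 mm across at its widest (18 mm up) on a flat foot 16 mm across, narrowing to a flat upright tab at the top, 14 mm thick (along its x axis) and 24 mm wide (along its y axis), from 42 to 74 mm above the foot, with a dark line-hole mark. Origin: centre of the underside; z up.
- sinker_a_mid (a point): point on the first sinker's axis, 30 mm above its foot
- sinker_b_mid (a point): point on the second sinker's axis, 30 mm above its foot
- float: turned pale wooden float standing upright, 88 mm tall, about 0.06 kg: egg-shaped body 40 mm across at its widest (28 mm up) on a flat foot 20 mm across, narrowing to a flat upright tab at the top, 14 mm thick (along its x axis) and 24 mm wide (along its y axis), from 56 to 88 mm above the foot. Origin: centre of the underside; z up.
- float_mid (a point): point on the float's axis, 35 mm above its foot
- bait_tin: bystander: open round aluminium bait tin, 100 mm across, 75 mm tall; origin under its centre
- marlinspike: bystander: horn-handled marlinspike lying flat, 186 mm long, 26 mm wide and high; point to its +x; origin on the table under the joint of handle and spike, near its middle
- ball_a: bystander: lead cannonball weight with a brass eye, 62 mm ball, about 80 mm tall; origin under its centre
- ball_b: bystander: lead cannonball weight with a brass eye, 68 mm ball, about 88 mm tall; origin under its centre
- plug: bystander: wooden diving plug lying flat, 118 mm long, 34 mm thick; origin under its middle, x along it
- winder: bystander: flat wooden hand-line frame lying down, 82 by 150 mm, 14 mm high; origin under its centre
There are look-alikes about, which are no part of the job. What is shaped like the sinker_b but purple is not meant. Leave any blue look-alike of the sinker_a alone.

How it is judged:
On the way, in this order (a step that is already met when the one before it is completed fails the run):
1. one of the two lead sinkers is down in the body of the can (((z of sinker_a_mid in the frame of can between 0 and 0.14 m and horizontal distance between sinker_a_mid and can_floor below 0.06 m) or (z of sinker_b_mid in the frame of can between 0 and 0.14 m and horizontal distance between sinker_b_mid and can_floor below 0.06 m))), for 0.2 s.
2. both lead sinkers are down in the body of the can (z of sinker_a_mid in the frame of can between 0 and 0.14 m and horizontal distance between each of sinker_a_mid, sinker_b_mid and can_floor below 0.06 m and z of sinker_b_mid in the frame of can between 0 and 0.14 m), for 0.2 s.
3. the wooden float is down in the can as well (all of step 2 and z of float_mid in the frame of can between 0 and 0.14 m and horizontal distance between float_mid and can_floor below 0.06 m), for 0.2 s.
At the end, for the whole second after the job is handed in: both sinkers and the float lie at rest inside the can's body (each one's mid point less than 140 mm above the can's underside and within 60 mm of its axis), and the can stands upright within 0.06 rad, less than 40 mm from where it started (all of step 3 and angle between can's own z axis and vertical below 0.06 rad and distance of can from where it was at the start of the episode below 0.04 m and linear speed of each of can, sinker_a, sinker_b, float below 0.03 m/s); the robot touches nothing.
It fails at once if the float is put into the can before both sinkers are in ((z of float_mid in the frame of can between 0 and 0.14 m and horizontal distance between float_mid and can_floor below 0.06 m) and not ((z of sinker_a_mid in the frame of can between 0 and 0.14 m and horizontal distance between sinker_a_mid and can_floor below 0.06 m) and (z of sinker_b_mid in the frame of can between 0 and 0.14 m and horizontal distance between sinker_b_mid and can_floor below 0.06 m))).
It fails at once if the can is tipped by more than 0.25 rad (angle between can's own z axis and vertical above 0.25 rad).
It fails at once if a bystander is moved by more than 30 mm (distance of any of bait_tin, marlinspike, ball_a, ball_b, plug, winder from where it was at the start of the episode above 0.03 m).
It also fails if it takes over 69 s, if anything falls off the work surface, if the arm or the gripper's body presses on something with over 40 N, if the wrist force passes 120 N, or if a joint passes its speed limit or range.

## Robot

A 7-joint arm with a two-finger parallel gripper is mounted at the origin on the work surface. World frame = base frame: x ahead of the robot, y to its left, z up, the work surface at z = 0. Lengths are in m, angles in rad, forces in N, time in s.
With the tool pointing down it reaches from about 0.425 to 0.925 m from the base axis. Payload 6.8 kg.
Tool frame: the origin (TCP) lies where the fingers leave the gripper's body, on its centre line; the fingertips stand 73 mm ahead of it and the grasp point (between the pads) lies 54 mm ahead of it; z points along the fingers, y is the direction in which the jaws open and shut (so a half turn about z gives the same grasp; the last joint's range is limited). The gripper opens to 85 mm and grips with 20 to 120 N. Pads are 22 mm wide; open, the fingers measure 114 mm over their backs; the gripper's body (76 mm by 85 mm) begins 54 mm behind the grasp point. The pads swing forward as they close: fully open they stand 13 mm farther back than shut.
Start: joints at [-1.255, 0.477, 0.022, 1.555, -0.011, 1.109, -0.083], TCP at [0.278, 0.615, 0.304] pointing down, gripper open.
Joint ranges: [-2.96, 2.96], [-0.34, 2.1], [-1.41, 1.46], [0.24, 2.44], [-1.37, 4.51], [0.17, 1.92], [-2.96, 2.96]. Speed limits (rad/s): [2.39, 2.39, 3.14, 3.14, 3.14, 3.14, 3.14].

## Interface

Orientations are given as a rotation vector (axis times angle).
In Python, from bench import r gives the robot as it stands.
- The arm moves only by the shell command python3 -m handwheel 'ROWS' [FORCE]. ROWS is JSON, a list that holds one entry, the list of rows, each a list of 7 numbers: the shift along the world's x, y, z in m, then the turn, a rotation vector about the world's x, y, z in rad, then the finger opening in m, from 0 to 0.0854. A call has 1 to 10 rows; each row shifts and turns the commanded pose from where the row before left it; what a row does not reach is not made up. A row lasts 1/12 s, in which the tool goes at most 41.7 mm and 7.16 degrees, less where a joint would pass 70% of its speed; a pose out of reach is approached as far as the arm can. A call is refused whole if a number of a shift passes 0.0417 or a number of a turn 0.125, either way. A call with a gripper value outside its range is refused whole. The fingers move at their own pace and stop on an object; FORCE is the grip in N (left out, the last holds). Time passes only in rows, so rows that do not move let the fingers close. It gives the time, the measured TCP pose, the force and the opening at its end, in the units of the state.
- r.get_obs(): the state, without advancing time (a new reading comes with each control period).
- r.grab_frame(name): name is "side" or "top" or "wrist"; returns (picture, depth): 384x512x3 uint8, red, green, blue; 384x512 float32, m along the optical axis (not along the pixel's ray), 0 where there is no reading.
- r.get_calibration(name): a dict with "vertical_fov" (degrees; the focal length in pixels is half the picture's height over the tangent of half this angle, whatever the lens; pixels are square), "cx", "cy" (the principal point, pixels), "R" (3x3) and "t" (3): a world point X has camera coordinates R X + t; the wrist camera has in their place "T_tool_cam" (4x4, takes a point from camera to tool coordinates, whose origin is the TCP and whose axes are the flange's). Camera axes: x right, y down, z forward; pixel columns grow to the right and rows downward; lengths in m; the calibration is good to about 2 mm. A picture is of the moment at which its call begins: read the wrist's pose just before it. get_calibration takes no time and is no camera call.
- r.hand_in(): hands the job in, once; it reports no verdict.
Trained networks look in the newest picture that a camera, given by its name, has taken for a name from the list of things; names that differ only in an ending like _2 or _b are one class to them, and where a whole thing is asked for, a point or a joint stands for the part that bears it (a point fixed in the world has none). Each returns a list of dicts, best first, with "p" (0 to 1); they miss things now and then, are a little off and sometimes report something else, mostly with a low value. They report only what shows in the picture. A call takes as long as a camera call. They do not tell look-alikes from the thing itself.
- r.masks_of(label, camera): "pixels" (384x512 bool, what is visible of it) and "at" ([column, row] in pixels, amid what is visible of it).
The state is a dict: "clock": time; "joints": joint angles; "qvel": joint speeds; "tau": joint torques, N m; "tcp_pos": TCP position; "orientation": TCP orientation; "contact_force": force on the tool from outside, world axes, zero at the start; "moment": the same for the moment, N m; "grip_width": finger opening in m.
Only numpy, scipy, OpenCV 4.12 (cv2) and the standard library are available. Lean on these libraries where they do the work, as an engineer would, in place of code of your own. Each camera call takes 0.05 s, during which the arm holds its last target.

## Working session

There is one attempt and no reset: what is moved stays moved. The work goes in short steps, Python scripts to look and compute and a shell command to move; the robot and the scene stay as the last step left them, time stands still between calls to the robot, and variables do not carry over. Pictures are saved under pics/ and viewed, and the job is handed in when it is done.

```bash
ls; mkdir -p pics
python3 - <<'E'
from bench import r
import cv2
print(r.get_obs())
for n in ("side","top","wrist"):
    p,d=r.grab_frame(n); cv2.imwrite(f"pics/{n}0.png",p[:,:,::-1])
    print(n,r.get_calibration(n))
E
```

```text
pics
{'clock': 0.0, 'joints': array([-1.2550989 ,  0.47779674,  0.0223119 ,  1.55646539, -0.01149338,
        1.109313  , -0.08308616]), 'qvel': array([ 6.91411595e-04, -4.40745858e-04, -2.26312837e-03, -5.27513879e-04,
       -1.00638398e-03,  4.68058957e-05, -5.17396140e-04]), 'tau': array([-3.98763382e-05, -5.96450937e+01,  1.60707179e+00, -2.81196374e+01,
        1.22513555e-02,  9.20812832e-03,  1.02822770e-05]), 'tcp_pos': array([0.27737513, 0.61485987, 0.30292143]), 'orientation': array([-6.60577041e-01, -3.07109043e+00,  2.88418101e-03]), 'contact_force': array([ 0.5557378 , -0.73087283, -0.14919469]), 'moment': array([-0.07504703,  0.00628894, -0.09114713]), 'grip_width': 0.08542257377560268}
side {'vertical_fov': 42.58733561138656, 'cx': 252.83371649853058, 'cy': 189.0915393300141, 'R': array([[ 0.9465224 , -0.32232468,  0.01421782],
       [-0.21158767, -0.65339889, -0.72684286],
       [ 0.2435693 ,  0.68496473, -0.68665662]]), 't': array([-0.58355995,  0.21593564,  1.22523444])}
top {'vertical_fov': 52.26834025966925, 'cx': 256.7663098066163, 'cy': 191.15043837284566, 'R': array([[-0.00889177, -0.9999295 , -0.00786903],
       [-0.99506417,  0.00962575, -0.0987656 ],
       [ 0.09883438,  0.00695199, -0.99507961]]), 't': array([-0.04772116,  0.58961765,  1.01386148])}
wrist {'vertical_fov': 59.8112767488823, 'cx': 261.9202524447952, 'cy': 189.10297790644108, 'T_tool_cam': array([[ 1.09493195e-03, -9.44647511e-01, -3.28085172e-01,
         8.37795219e-02],
       [ 9.99999392e-01,  9.91358791e-04,  4.82943700e-04,
        -1.41800277e-03],
       [-1.30961444e-04, -3.28085502e-01,  9.44648023e-01,
        -6.98211407e-02],
       [ 0.00000000e+00,  0.00000000e+00,  0.00000000e+00,
         1.00000000e+00]])}
```

View pics/top0.png

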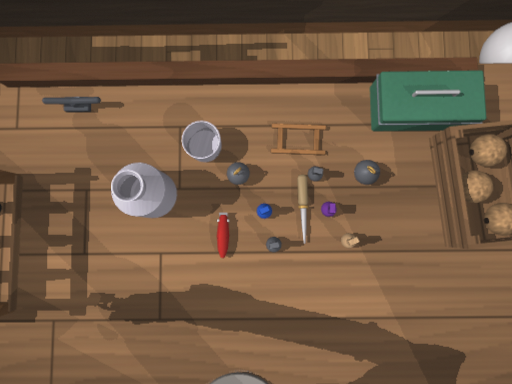

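View pics/side0.png

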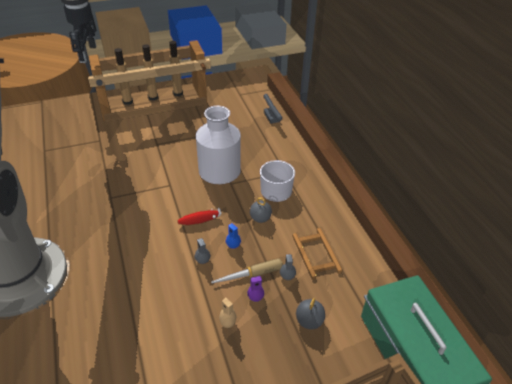

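View pics/wrist0.png

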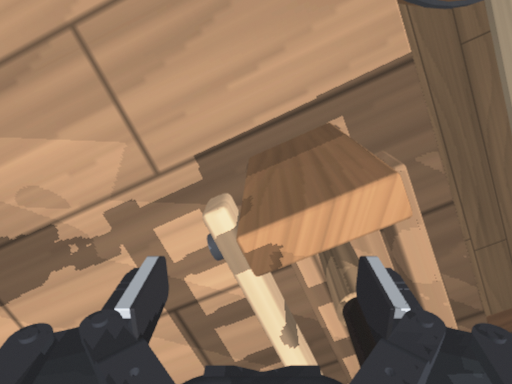

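Top view: the grey pear shapes are at (316,174) and (274,244), and the pale float is at (350,240). The look-alikes are blue (265,211) and purple (330,209). The grey ball weights are at (238,173) and (367,172), and the can mouth is around (129,186). Next I'll measure them and check a close crop.

```bash
cat > h.py <<'E'
from bench import r
import numpy as np, cv2
from scipy.spatial.transform import Rotation as Ro
def cam(n,o=None):
    c=r.get_calibration(n)
    f=192/np.tan(np.radians(c["vertical_fov"]/2))
    if n=="wrist":
        o=o or r.get_obs()
        T=np.eye(4);T[:3,:3]=Ro.from_rotvec(o["orientation"]).as_matrix();T[:3,3]=o["tcp_pos"]
        M=T@c["T_tool_cam"];R=M[:3,:3].T;t=-R@M[:3,3]
    else: R,t=c["R"],c["t"]
    return f,c["cx"],c["cy"],np.array(R),np.array(t)
def cloud(n,d,o=None):
    f,cx,cy,R,t=cam(n,o)
    v,u=np.mgrid[:384,:512]
    P=np.stack([(u-cx)/f*d,(v-cy)/f*d,d],-1)
    return (P-t)@R
def save(p,name,crop=None,s=1):
    if crop: p=p[crop[1]:crop[3],crop[0]:crop[2]]
    cv2.imwrite("pics/"+name,cv2.resize(p[:,:,::-1],None,fx=s,fy=s,interpolation=cv2.INTER_CUBIC))
E
python3 - <<'E'
from h import *
for n in ("top","side"):
    p,d=r.grab_frame(n); W=cloud(n,d)
    save(p,f"crop_{n}.png",(200,140,400,270) if n=="top" else (170,190,340,340),4)
    np.savez(f"{n}.npz",p=p,d=d,W=W)
    for l in ("sinker_a","float","can","ball_a","bait_tin","marlinspike","plug"):
        for m in r.masks_of(l,n):
            if m["p"]<.3: continue
            k=m["pixels"]&(d>0); Q=W[k]
            if len(Q)<5: continue
            zt=np.percentile(Q[:,2],98); T=Q[Q[:,2]>zt-.008]
            print(n,l,round(m["p"],2),np.round(m["at"]),"col",p[k].mean(0).round(),"med",np.median(Q,0).round(3),"top",T.mean(0).round(3),"zmax",zt.round(3))
E
```

```text
top sinker_a 0.77 [316. 175.] col [88. 87. 90.] med [ 0.631 -0.206  0.035] top [ 0.636 -0.21   0.073] zmax 0.076
top sinker_a 0.69 [264. 212.] col [ 48.  77. 150.] med [ 0.534 -0.071  0.035] top [ 0.537 -0.072  0.073] zmax 0.076
top sinker_a 0.47 [275. 246.] col [87. 86. 88.] med [ 0.449 -0.094  0.034] top [ 0.448 -0.095  0.073] zmax 0.075
top sinker_a 0.46 [328. 210.] col [105.  58. 132.] med [ 0.538 -0.237  0.037] top [ 0.54  -0.243  0.073] zmax 0.076
top sinker_a 0.3 [143. 194.] col [144. 140. 148.] med [0.582 0.211 0.144] top [0.588 0.237 0.209] zmax 0.212
top float 0.7 [349. 245.] col [168. 136. 102.] med [ 0.459 -0.286  0.049] top [ 0.457 -0.291  0.087] zmax 0.09
top can 0.72 [144. 189.] col [144. 139. 148.] med [0.582 0.211 0.144] top [0.588 0.237 0.209] zmax 0.212
top ball_a 0.8 [239. 172.] col [92. 90. 89.] med [ 0.634 -0.004  0.051] top [ 0.637 -0.002  0.079] zmax 0.079
top ball_a 0.56 [367. 170.] col [93. 91. 90.] med [ 0.633 -0.338  0.056] top [ 0.637 -0.344  0.084] zmax 0.083
top bait_tin 0.55 [203. 143.] col [136. 131. 139.] med [0.73  0.097 0.007] top [0.722 0.092 0.07
[... 1001 characters left out ...]
 [ 0.455 -0.295  0.087] zmax 0.09
side can 0.59 [219. 145.] col [145. 145. 154.] med [0.575 0.19  0.128] top [0.588 0.235 0.208] zmax 0.21
side ball_a 0.91 [263. 209.] col [87. 86. 83.] med [ 0.631 -0.016  0.046] top [ 0.636 -0.003  0.077] zmax 0.078
side ball_a 0.82 [309. 315.] col [79. 79. 79.] med [ 0.627 -0.358  0.053] top [ 0.632 -0.35   0.082] zmax 0.082
side bait_tin 0.66 [278. 179.] col [138. 137. 145.] med [0.719 0.087 0.043] top [0.717 0.084 0.073] zmax 0.076
side marlinspike 0.85 [255. 273.] col [147. 131. 108.] med [ 0.563 -0.181  0.019] top [ 0.577 -0.179  0.023] zmax 0.027
side plug 0.61 [195. 216.] col [147.  49.  43.] med [0.472 0.031 0.026] top [0.471 0.035 0.031] zmax 0.035
```

View pics/crop_top.png

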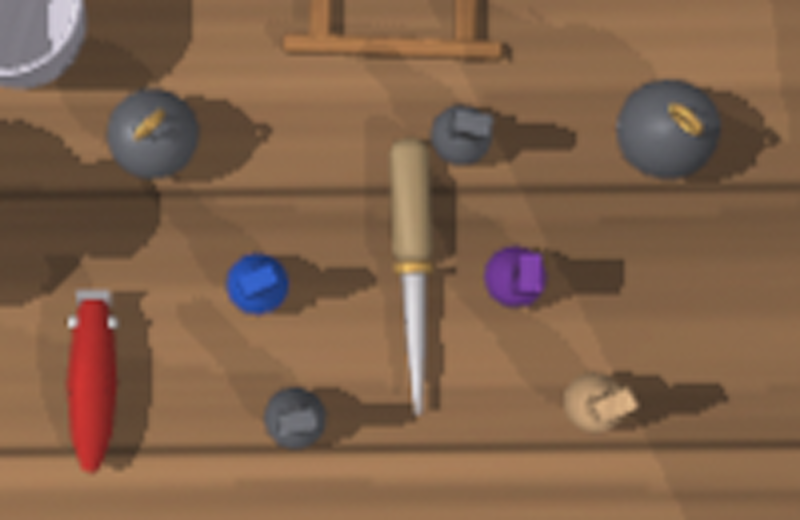

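View pics/crop_side.png

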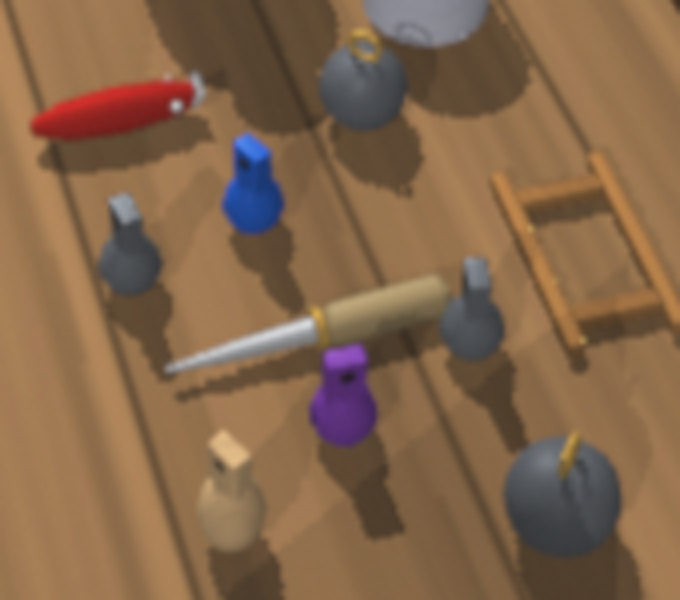

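The crops confirm two grey sinkers, at top pixels (316,174) and (274,244). The blue (265,211) and purple (330,209) pieces are the look-alikes, and the pale float is at (350,240). Next come the tab angles, the can axis and the row planning.

Run:
```python
from h import *
for n in ("top","side"):
    z=np.load(n+".npz");W=z["W"]
    for nm,c,h in (("near",(.447,-.097),.074),("far",(.635,-.212),.074),("float",(.456,-.293),.088)):
        k=(np.hypot(W[...,0]-c[0],W[...,1]-c[1])<.03)&(abs(W[...,2]-h)<.006)
        Q=W[k][:,:2].astype(np.float32)
        print(n,nm,len(Q),cv2.minAreaRect(Q*1000), Q.mean(0))
    k=(np.hypot(W[...,0]-.588,W[...,1]-.236)<.06)&(abs(W[...,2]-.210)<.004)
    Q=W[k][:,:2].astype(np.float32); print("can",len(Q),cv2.minEnclosingCircle(Q*1000),cv2.fitEllipse(Q*1000))
```

```text
top near 53 ((447.8344421386719, -94.87999725341797), (13.539060592651367, 23.199565887451172), 8.818445205688477) [ 0.44796625 -0.09492806]
top far 53 ((636.0572509765625, -209.55892944335938), (23.58045196533203, 13.280497550964355), 75.54949951171875) [ 0.63592    -0.20972694]
top float 56 ((456.9989318847656, -291.49383544921875), (13.192230224609375, 23.462507247924805), 24.455812454223633) [ 0.4570026 -0.2912486]
can 257 ((586.5361938476562, 232.4527130126953), 35.92866134643555) ((586.2337646484375, 232.1989288330078), (64.85552215576172, 65.6700210571289), 157.7397003173828)
side near 48 ((445.8373107910156, -96.51350402832031), (13.525317192077637, 23.992332458496094), 7.892130374908447) [ 0.44564855 -0.09817714]
side far 51 ((635.0587768554688, -212.16690063476562), (25.29758071899414, 14.67573356628418), 67.59712982177734) [ 0.63386065 -0.21282122]
side float 76 ((454.9763488769531, -293.98687744140625), (14.07269287109375, 24.30597496032715), 19.084922790527344) [ 0.45478976 -0.2947963 ]
can 134 ((584.008544921875, 232.42950439453125), 37.37904739379883) ((584.4597778320312, 230.9624786376953), (64.3289794921875, 66.79557800292969), 16.023632049560547)
```

```bash
python3 -m handwheel '[[[0.0417,-0.005,0,0,0,-0.12,0.05],[0.035,-0.02,0,0,0,-0.12,0.05],[0.03,-0.03,0,0,0,-0.12,0.05]]]' 50; python3 -c "
from bench import r
print(r.get_obs()['joints'])"
```

```text
clock: 1.2
tcp_pos: [0.3845, 0.562, 0.3037]
orientation: [1.205, 2.901, 0.003]
contact_force: [-0.0, -0.2, -0.5]
grip_width: 0.0517
[-1.15049564  0.48756138  0.12671323  1.54673554 -0.06613975  1.1098591
 -0.2253902 ]
```

```bash
python3 -m handwheel '[[[0.006,-0.041,0,0,0,-0.125,0.05],[0.006,-0.041,0,0,0,-0.125,0.05],[0.006,-0.041,0,0,0,-0.125,0.05],[0.006,-0.041,0,0,0,-0.125,0.05],[0.006,-0.041,0,0,0,-0.125,0.05],[0.006,-0.041,0,0,0,-0.01,0.05],[0.006,-0.041,0,0,0,0,0.05],[0.006,-0.041,0,0,0,0,0.05],[0.002,-0.041,0,0,0,0,0.05],[0,-0.041,0,0,0,0,0.05]]]' 50
python3 -m handwheel '[[[0.002,-0.041,-0.02,0,0,0,0.05],[0.002,-0.041,-0.02,0,0,0,0.05],[0.002,-0.041,-0.02,0,0,0,0.05],[0.002,-0.041,-0.02,0,0,0,0.05],[0.002,-0.041,0,0,0,0,0.05],[0.002,-0.041,0,0,0,0,0.05],[0,0,0,0,0,0,0.05],[0,0,0,0,0,0,0.05]]]' 50
cat > look.py <<'E'
import sys
from h import *
# usage: look.py name x y h
nm=sys.argv[1];c=(float(sys.argv[2]),float(sys.argv[3]));h=float(sys.argv[4])
o=r.get_obs();p,d=r.grab_frame("wrist");W=cloud("wrist",d,o);save(p,nm+".png")
a=Ro.from_rotvec(o["orientation"]).as_matrix()[:,1]
print("tcp",o["tcp_pos"].round(4),"jaw",np.degrees(np.arctan2(a[1],a[0])).round(1),"F",o["contact_force"].round(1),"clk",o["clock"])
k=(np.hypot(W[...,0]-c[0],W[...,1]-c[1])<.03)&(abs(W[...,2]-h)<.008)&(d>0)
Q=W[k][:,:2].astype(np.float32)
if len(Q)>5: print(len(Q),cv2.minAreaRect(Q*1000),W[k].mean(0), "px",np.argwhere(k).mean(0)[::-1])
E
python3 look.py w_near .447 -.096 .074
```

```text
clock: 2.03
tcp_pos: [0.4336, 0.1489, 0.3043]
orientation: [2.047, 2.383, 0.002]
contact_force: [0.5, -0.1, 0.4]
grip_width: 0.0501
clock: 2.7
tcp_pos: [0.4446, -0.0833, 0.2312]
orientation: [2.053, 2.377, 0.0]
contact_force: [-0.8, 1.1, 0.7]
grip_width: 0.0498
tcp [ 0.4446 -0.0833  0.2312] jaw 8.4 F [-0.8  1.1  0.7] clk 2.7
609 ((448.5116271972656, -97.63694763183594), (13.60353946685791, 24.12192153930664), 8.660536766052246) [ 0.44831183 -0.09638583  0.07325025] px [263.95402299 211.15599343]
```

View pics/w_near.png

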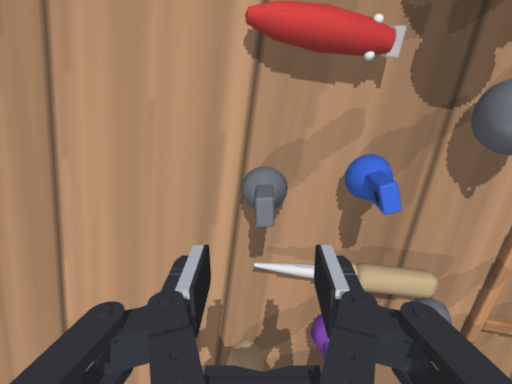

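The wrist view shows the near grey sinker with its tab at (264,211), and the jaws are aligned with it. The blue look-alike is at (370,180), clear of the jaws.

```bash
python3 -m handwheel '[[[0.002,-0.007,-0.01,0,0,0,0.05],[0.002,-0.006,-0.025,0,0,0,0.05],[0,0,-0.03,0,0,0,0.05],[0,0,-0.03,0,0,0,0.05],[0,0,-0.014,0,0,0,0.05],[0,0,0,0,0,0,0.05],[0,0,0,0,0,0,0.05]]]' 60; python3 look.py w_near2 .4485 -.0965 .074
```

```text
clock: 3.33
tcp_pos: [0.4487, -0.0924, 0.1217]
orientation: [-2.043, -2.385, 0.001]
contact_force: [-0.4, -0.4, 0.9]
grip_width: 0.0502
tcp [ 0.4487 -0.0924  0.1217] jaw 8.8 F [-0.4 -0.4  0.9] clk 3.3333
2749 ((448.373779296875, -96.17393493652344), (54.498775482177734, 27.129247665405273), 8.642887115478516) [ 0.44761836 -0.09411704  0.0734484 ] px [258.40050928 287.716988  ]
```

View pics/w_near2.png

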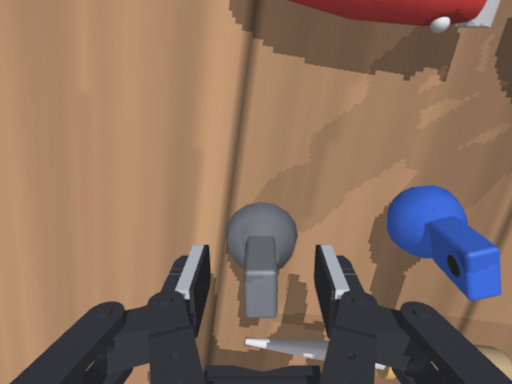

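The tab at (262,275) is between the open pads. After a 4 mm shift in y, close.

```bash
python3 -m handwheel '[[[0,-0.004,0,0,0,0,0.05],[0,0,0,0,0,0,0.0],[0,0,0,0,0,0,0.0],[0,0,0,0,0,0,0.0],[0,0,0,0,0,0,0.0],[0,0,0,0,0,0,0.0]]]' 60
python3 -m handwheel '[[[0,0,0.02,0,0,0,0.0],[0,0,0.04,0,0,0,0.0],[0,0,0.04,0,0,0,0.0],[0,0,0.04,0,0,0,0.0],[0,0,0.04,0,0,0,0.0],[0,0,0.04,0,0,0,0.0],[0,0,0,0,0,0,0.0],[0,0,0,0,0,0,0.0]]]' 60; python3 look.py w_near3 .4485 -.0965 .3
```

```text
clock: 3.88
tcp_pos: [0.4491, -0.0978, 0.1227]
orientation: [2.046, 2.383, 0.002]
contact_force: [-1.7, 0.4, 8.2]
grip_width: 0.0128
clock: 4.55
tcp_pos: [0.4493, -0.0978, 0.3436]
orientation: [2.044, 2.382, 0.007]
contact_force: [-0.6, -0.0, -4.9]
grip_width: 0.0132
tcp [ 0.4493 -0.0978  0.3436] jaw 8.7 F [-0.6 -0.  -4.9] clk 4.55
3164 ((449.6329650878906, -97.83815002441406), (40.06143569946289, 25.4611759185791), 9.453646659851074) [ 0.44901961 -0.09430404  0.29775467] px [261.48103666 281.00790139]
```

View pics/w_near3.png

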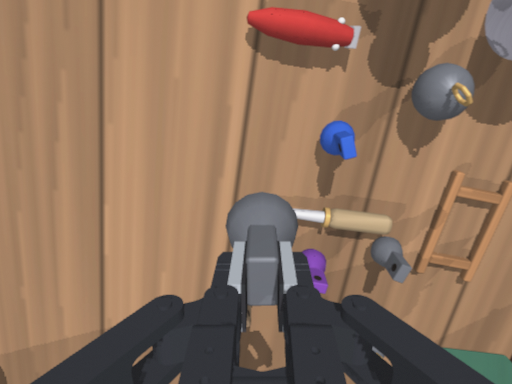

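Lift confirmed: 13 mm opening and about 4.9 N downward on the wrist. The picture shows the sinker at (262,235) between the pads. Next I move towards the can and stop short to measure the mouth with the wrist camera.

```bash
python3 -m handwheel '[[[0.01,0.02,0.01,0,0,0,0.0],[0.018,0.034,0.01,0,0,0,0.0],[0.018,0.034,0.01,0,0,0,0.0],[0.018,0.035,0,0,0,0,0.0],[0.018,0.035,0,0,0,0,0.0],[0.018,0.035,0,0,0,0,0.0],[0.018,0.03,0,0,0,0,0.0],[0.01,0.02,0,0,0,0,0.0],[0,0,0,0,0,0,0.0],[0,0,0,0,0,0,0]]]' 60
cat > mouth.py <<'E'
import sys
from h import *
o=r.get_obs();p,d=r.grab_frame("wrist");W=cloud("wrist",d,o);save(p,sys.argv[1]+".png")
a=Ro.from_rotvec(o["orientation"]).as_matrix();t=a[:,2]
print("tcp",o["tcp_pos"].round(4),"jaw",np.degrees(np.arctan2(a[1,1],a[0,1])).round(1),"tilt",t.round(3),"F",o["contact_force"].round(1),"w",o["grip_width"],"clk",o["clock"])
k=(np.hypot(W[...,0]-.586,W[...,1]-.232)<.05)&(abs(W[...,2]-.210)<.006)&(d>0)
Q=W[k][:,:2].astype(np.float32)*1000
print(len(Q),cv2.minEnclosingCircle(Q),W[k].mean(0),Q.min(0),Q.max(0),np.argwhere(k).mean(0)[::-1])
# algebraic circle fit
E
python3 mouth.py m1
```

```text
clock: 5.43
tcp_pos: [0.5758, 0.1466, 0.3682]
orientation: [-2.042, -2.385, 0.009]
contact_force: [-0.1, -0.7, -3.5]
grip_width: 0.0128
tcp [0.5758 0.1466 0.3682] jaw 8.9 tilt [-0.006 -0.003 -1.   ] F [-0.1 -0.7 -3.5] w 0.01275131435557943 clk 5.4333
4186 ((587.3469848632812, 229.936279296875), 35.550209045410156) [0.58826174 0.23226115 0.20952826] [551.9829  194.54729] [622.8691  265.32736] [302.83134257  72.00668896]
```

View pics/m1.png

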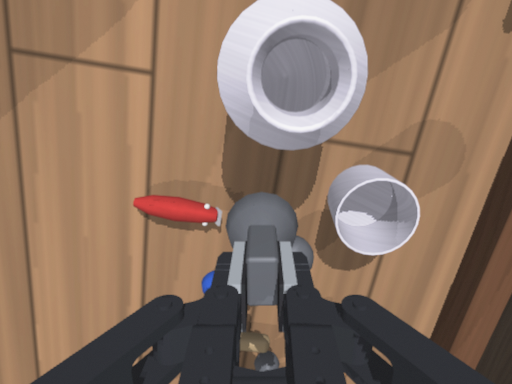

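The mouth is at pixel (303,72), with its centre at (0.587, 0.230) by the wrist camera. Next I centre the sinker over it, then check.

```bash
python3 -m handwheel '[[[0.003,0.02,0,0,0,0,0.0],[0.005,0.03,0,0,0,0,0.0],[0.004,0.025,0,0,0,0,0.0],[0,0.0075,0,0,0,0,0.0],[0,0,0,0,0,0,0],[0,0,0,0,0,0,0]]]' 60; python3 mouth.py m2
```

```text
clock: 5.98
tcp_pos: [0.5883, 0.2259, 0.3709]
orientation: [2.048, 2.382, -0.004]
contact_force: [-0.2, -0.7, -4.2]
grip_width: 0.0129
tcp [0.5883 0.2259 0.3709] jaw 8.6 tilt [-0.002 -0.002 -1.   ] F [-0.2 -0.7 -4.2] w 0.012899573053682549 clk 5.9833
1959 ((587.3729858398438, 229.93344116210938), 35.538002014160156) [0.58603466 0.23947561 0.20974907] [552.3107  203.74313] [622.7779 265.3753] [261.89943849 173.91015824]
```

View pics/m2.png

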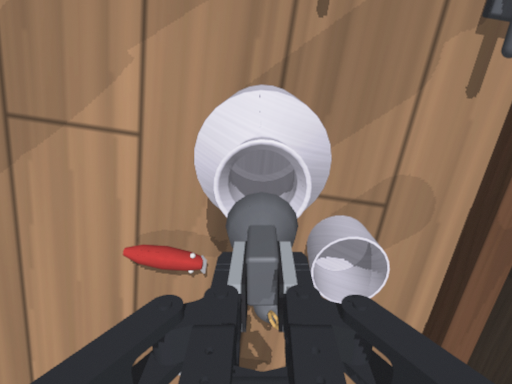

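The sinker sits over the mouth at (262,180). It needs about 3 mm more in y, then lower.

```bash
python3 -m handwheel '[[[-0.0005,0.003,0,0,0,0,0.0],[0,0,-0.02,0,0,0,0.0],[0,0,-0.02,0,0,0,0.0],[0,0,-0.02,0,0,0,0.0],[0,0,-0.02,0,0,0,0],[0,0,0,0,0,0,0],[0,0,0,0,0,0,0]]]' 60; python3 mouth.py m3
```

```text
clock: 6.62
tcp_pos: [0.5879, 0.2294, 0.2915]
orientation: [-2.048, -2.382, 0.003]
contact_force: [1.1, -0.7, -3.0]
grip_width: 0.0127
tcp [0.5879 0.2294 0.2915] jaw 8.6 tilt [-0.002 -0.001 -1.   ] F [ 1.1 -0.7 -3. ] w 0.012735693407118658 clk 6.6167
4371 ((587.5050659179688, 230.09422302246094), 35.5960578918457) [0.58597165 0.23953755 0.2095197 ] [552.2542  203.85358] [622.91425 265.5287 ] [261.16906886 225.98695951]
```

View pics/m3.png

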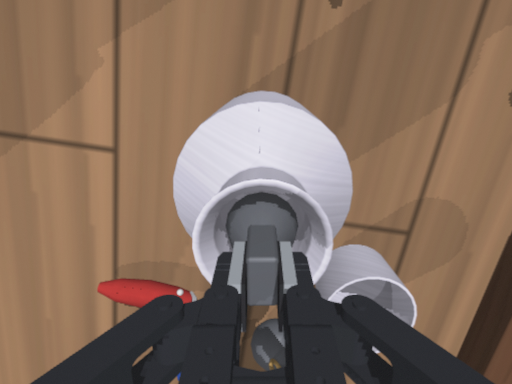

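The sinker's body is inside the neck at (262,215) and nothing is touching. Release, then lift off.

```bash
python3 -m handwheel '[[[0,0,0,0,0,0,0.045],[0,0,0,0,0,0,0.045],[0,0,0,0,0,0,0.045],[0,0,0,0,0,0,0.045]]]' 60;  python3 -m handwheel '[[[0,-0.01,0.03,0,0,0,0.045],[0,-0.03,0.03,0,0,0,0.045],[0,-0.035,0,0,0,0,0.045],[0,-0.02,0,0,0,0,0.045],[0,0,0,0,0,0,0.045]]]' 60; python3 mouth.py m4
python3 - <<'E'
from h import *
p,d=r.grab_frame("top");save(p,"top4.png",None,1.5)
E
```

```text
clock: 7.0
tcp_pos: [0.5888, 0.2309, 0.2933]
orientation: [2.046, 2.383, 0.004]
contact_force: [-0.1, 0.5, -0.6]
grip_width: 0.0451
clock: 7.42
tcp_pos: [0.589, 0.1297, 0.3533]
orientation: [2.054, 2.373, 0.001]
contact_force: [-0.1, 0.3, -0.3]
grip_width: 0.0445
tcp [0.589  0.1297 0.3533] jaw 8.2 tilt [ 0.003 -0.001 -1.   ] F [-0.1  0.3 -0.3] w 0.04453455823493759 clk 7.4167
3787 ((587.26220703125, 229.93359375), 35.543357849121094) [0.5891202  0.2233479  0.20944586] [551.8027  194.78452] [622.7081  255.80309] [284.00792184  54.79640877]
```

View pics/m4.png

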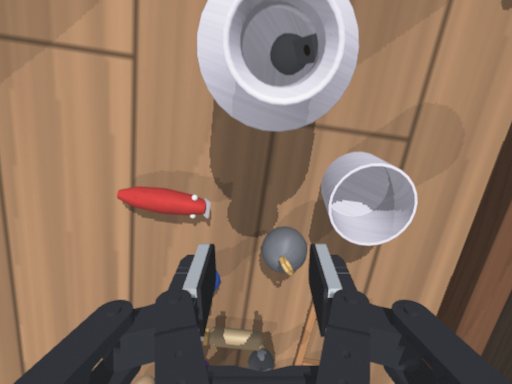

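View pics/top4.png

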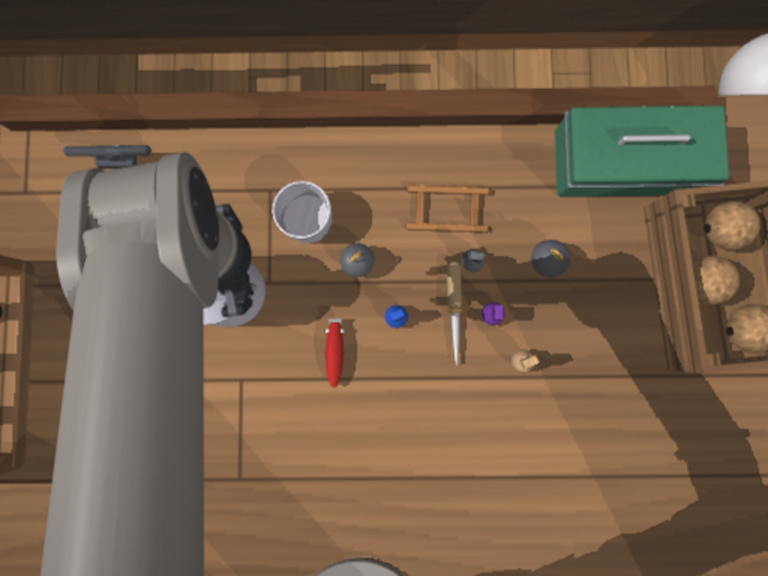

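The first sinker is inside the can at (295,50) in the wrist view, and the can is unmoved. Now the far grey sinker.

```bash
python3 -m handwheel '[[[0.005,-0.038,0,0,0,-0.12,0.05],[0.005,-0.038,0,0,0,-0.12,0.05],[0.005,-0.038,0,0,0,-0.12,0.05],[0.005,-0.038,-0.01,0,0,-0.07,0.05],[0.005,-0.038,-0.015,0,0,0,0.05],[0.005,-0.037,-0.015,0,0,0,0.05],[0.005,-0.037,-0.015,0,0,0,0.05],[0.005,-0.037,-0.015,0,0,0,0.05],[0.006,-0.03,-0.02,0,0,0,0.05],[0,-0.01,-0.03,0,0,0,0.05]]]' 60; python3 -m handwheel '[[[0,0,0,0,0,0,0.05],[0,0,0,0,0,0,0.05]]]'; python3 look.py w_far .635 -.211 .074
```

```text
clock: 8.35
tcp_pos: [0.636, -0.2097, 0.2326]
orientation: [2.506, 1.884, 0.003]
contact_force: [-0.2, -0.9, -0.0]
grip_width: 0.05
clock: 8.52
tcp_pos: [0.6341, -0.2033, 0.2295]
orientation: [-2.504, -1.891, 0.003]
contact_force: [0.1, 0.9, 1.0]
grip_width: 0.0501
tcp [ 0.6341 -0.2033  0.2295] jaw -15.9 F [0.1 0.9 1. ] clk 8.5167
622 ((636.8184204101562, -212.19189453125), (24.057151794433594, 13.990619659423828), 74.67989349365234) [ 0.63746253 -0.21108777  0.07330751] px [268.96302251 203.82958199]
```

View pics/w_far.png

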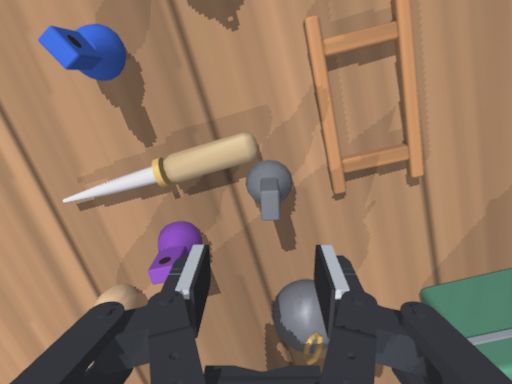

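The grey sinker's tab is at (269,204), the jaw angle matches, and the purple piece at (180,245) is clear.

```bash
python3 -m handwheel '[[[0.002,-0.005,-0.01,0,0,0,0.05],[0.001,-0.003,-0.025,0,0,0,0.05],[0,0,-0.03,0,0,0,0.05],[0,0,-0.03,0,0,0,0.05],[0,0,-0.012,0,0,0,0.05],[0,0,0,0,0,0,0.05],[0,0,0,0,0,0,0.05]]]' 60; python3 look.py w_far2 .637 -.2115 .074
```

```text
clock: 9.15
tcp_pos: [0.638, -0.2122, 0.1252]
orientation: [2.506, 1.893, 0.001]
contact_force: [0.0, -0.6, 1.3]
grip_width: 0.0502
tcp [ 0.638  -0.2122  0.1252] jaw -15.9 F [ 0.  -0.6  1.3] clk 9.15
2810 ((636.99169921875, -212.17616271972656), (24.842634201049805, 57.4656867980957), 74.73687744140625) [ 0.63654207 -0.20971922  0.07355218] px [254.5544484  276.15587189]
```

View pics/w_far2.png

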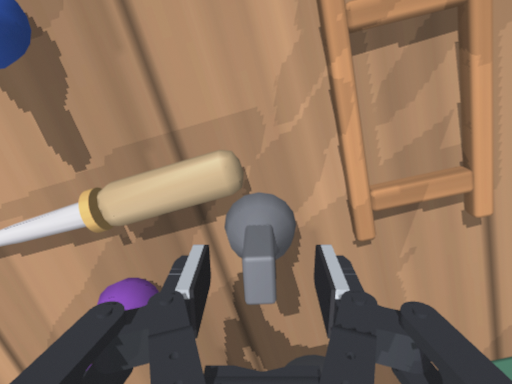

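The tab at (260,265) is centred between the pads. Close and lift.

```bash
python3 -m handwheel '[[[0,0,-0.002,0,0,0,0.05],[0,0,0,0,0,0,0.0],[0,0,0,0,0,0,0.0],[0,0,0,0,0,0,0.0],[0,0,0,0,0,0,0.0],[0,0,0,0,0,0,0.0]]]' 60
python3 -m handwheel '[[[0,0,0.02,0,0,0,0.0],[0,0,0.04,0,0,0,0.0],[0,0,0.04,0,0,0,0.0],[0,0,0.04,0,0,0,0.0],[0,0,0.04,0,0,0,0.0],[0,0,0.04,0,0,0,0.0],[0,0,0.03,0,0,0,0.0],[0,0,0,0,0,0,0.0],[0,0,0,0,0,0,0]]]' 60; python3 look.py w_far3 .637 -.2115 .3
```

```text
clock: 9.7
tcp_pos: [0.6374, -0.2127, 0.1233]
orientation: [2.508, 1.892, 0.001]
contact_force: [-1.8, 1.0, 6.8]
grip_width: 0.0128
clock: 10.45
tcp_pos: [0.6374, -0.2131, 0.3737]
orientation: [2.506, 1.891, 0.003]
contact_force: [-0.0, 0.4, -4.7]
grip_width: 0.0129
tcp [ 0.6374 -0.2131  0.3737] jaw -15.9 F [-0.   0.4 -4.7] clk 10.45
533 ((640.3576049804688, -205.93202209472656), (9.846305847167969, 35.53184509277344), 73.99546813964844) [ 0.64106587 -0.20291755  0.30132895] px [261.17448405 235.27579737]
```

View pics/w_far3.png

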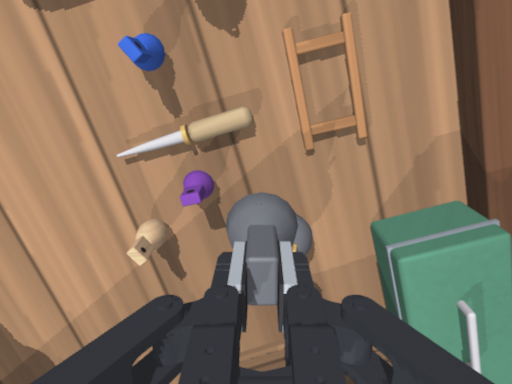

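Held: −4.7 N and a 12.9 mm opening, with the sinker at (262,235). Move to the can.

```bash
python3 -m handwheel '[[[-0.004,0.03,0,0,0,0,0.0],[-0.005,0.04,0,0,0,0,0.0],[-0.005,0.04,0,0,0,0,0.0],[-0.005,0.04,0,0,0,0,0.0],[-0.005,0.04,0,0,0,0,0.0],[-0.005,0.04,0,0,0,0,0.0],[-0.005,0.04,0,0,0,0,0.0],[-0.005,0.04,0,0,0,0,0.0],[-0.005,0.04,0,0,0,0,0.0],[-0.005,0.03,0,0,0,0,0]]]' 60; python3 -m handwheel '[[[0,0.03,0,0,0,0,0.0],[0,0.03,0,0,0,0,0.0],[0,0,0,0,0,0,0.0],[0,0,0,0,0,0,0.0],[0,0,0,0,0,0,0.0]]]';python3 mouth.py n1
```

```text
clock: 11.33
tcp_pos: [0.586, 0.1716, 0.3693]
orientation: [-2.502, -1.895, 0.007]
contact_force: [0.5, -0.7, -4.5]
grip_width: 0.0124
clock: 11.75
tcp_pos: [0.5874, 0.2267, 0.37]
orientation: [2.508, 1.892, -0.007]
contact_force: [-0.0, -0.3, -3.2]
grip_width: 0.0126
tcp [0.5874 0.2267 0.37  ] jaw -15.9 tilt [-0.003 -0.003 -1.   ] F [-0.  -0.3 -3.2] w 0.012615646582087052 clk 11.75
1958 ((587.3438720703125, 229.8609619140625), 35.67597579956055) [0.58947503 0.23957153 0.20979875] [551.8002 201.0092] [622.46295 265.5178 ] [259.29162411 175.2226762 ]
```

View pics/n1.png

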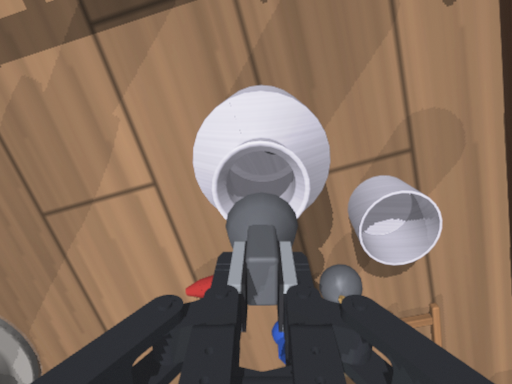

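The sinker is lined up with the mouth at (260,178). Shift y by +2 mm and lower.

```bash
python3 -m handwheel '[[[0,0.002,0,0,0,0,0.0],[0,0,-0.02,0,0,0,0.0],[0,0,-0.02,0,0,0,0.0],[0,0,-0.02,0,0,0,0.0],[0,0,-0.02,0,0,0,0],[0,0,0,0,0,0,0],[0,0,0,0,0,0,0]]]' 60; python3 mouth.py n2
```

```text
clock: 12.38
tcp_pos: [0.5878, 0.2283, 0.2917]
orientation: [-2.509, -1.89, 0.004]
contact_force: [0.0, -0.8, -3.1]
grip_width: 0.0125
tcp [0.5878 0.2283 0.2917] jaw -16.0 tilt [-0.002 -0.001 -1.   ] F [ 0.  -0.8 -3.1] w 0.012546207059828044 clk 12.3833
4377 ((587.41064453125, 229.97975158691406), 35.80409622192383) [0.58916137 0.2392473  0.20956562] [551.80493 202.41182] [622.74255 265.58978] [256.96390222 224.86200594]
```

View pics/n2.png

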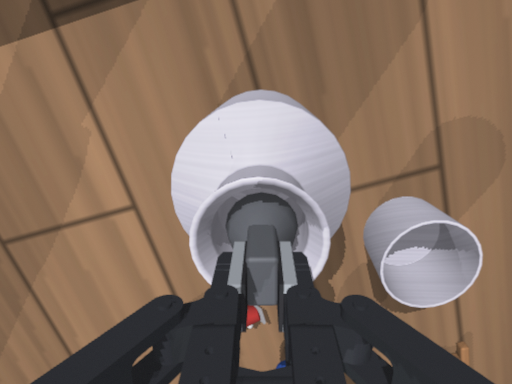

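The body is inside the neck at (262,215) with no contact. Release and back off.

```bash
python3 -m handwheel '[[[0,0,0,0,0,0,0.045],[0,0,0,0,0,0,0.045],[0,0,0,0,0,0,0.045],[0,0,0,0,0,0,0.045]]]' 60;  python3 -m handwheel '[[[0,-0.01,0.03,0,0,0,0.045],[0,-0.03,0.03,0,0,0,0.045],[0,-0.035,0,0,0,0,0.045],[0,-0.02,0,0,0,0,0.045],[0,0,0,0,0,0,0.045]]]' 60; python3 mouth.py n3
```

```text
clock: 12.77
tcp_pos: [0.5888, 0.2294, 0.2937]
orientation: [2.508, 1.892, 0.004]
contact_force: [-0.0, 0.6, -0.9]
grip_width: 0.0453
clock: 13.18
tcp_pos: [0.5889, 0.1283, 0.3538]
orientation: [2.513, 1.88, 0.003]
contact_force: [0.4, -0.0, 1.0]
grip_width: 0.045
tcp [0.5889 0.1283 0.3538] jaw -16.4 tilt [ 0.003 -0.001 -1.   ] F [ 0.4 -0.   1. ] w 0.045027171471896416 clk 13.1833
4016 ((587.1114501953125, 230.02023315429688), 35.50322341918945) [0.5835496  0.22608292 0.20944001] [551.68536 194.57358] [622.5483  260.92847] [204.92579681  55.90811753]
```

View pics/n3.png

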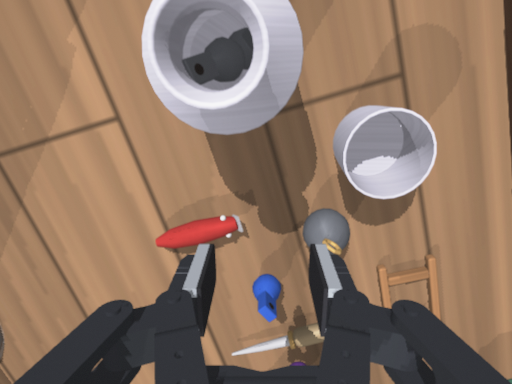

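Run:
```python
from h import *
o=r.get_obs();p,d=r.grab_frame("wrist");W=cloud("wrist",d,o);save(p,"n4.png",(130,0,320,140),4)
k=(np.hypot(W[...,0]-.587,W[...,1]-.23)<.062)&(W[...,2]<.16)&(p.max(-1)<75)
print(k.sum(),np.percentile(W[k][:,2],[2,25,50,75,98]))
```

```text
2210 [0.05542482 0.08363678 0.09341734 0.10357543 0.12286877]
```

View pics/n4.png

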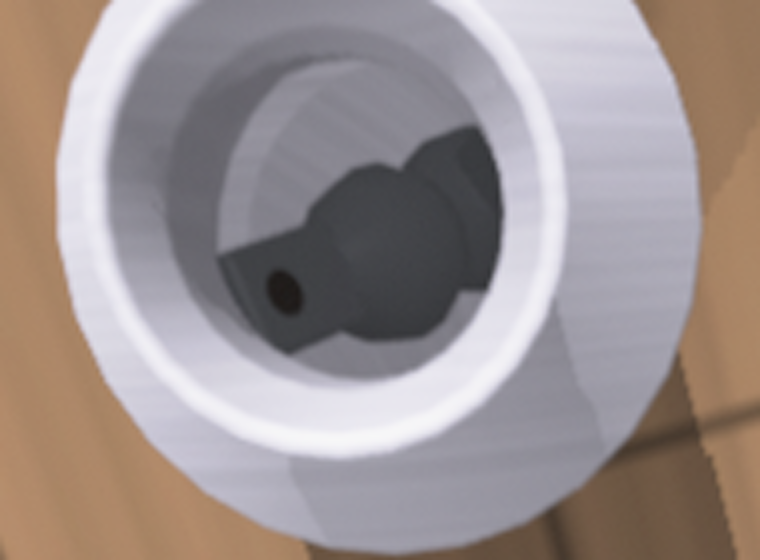

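Run:
```python
from h import *
o=r.get_obs();p,d=r.grab_frame("wrist");W=cloud("wrist",d,o)
for v,u in ((73,203),(65,215),(55,225),(60,230),(40,240),(50,250),(70,245)): print(u,v,p[v,u],W[v,u].round(3))
print(o["clock"])
```

```text
203 73 [33 29 28] [0.563 0.228 0.114]
215 65 [64 64 69] [0.573 0.233 0.099]
225 55 [67 69 73] [0.584 0.239 0.093]
230 60 [67 68 73] [0.587 0.233 0.096]
240 40 [63 65 70] [0.6   0.25  0.058]
250 50 [65 67 71] [0.607 0.238 0.067]
245 70 [60 61 65] [0.598 0.221 0.087]
13.2833
```

Both sinkers are in the body of the can, with the second lying across the first (tab at (203,73), z≈0.11, mid-body z≈0.09). Now the float, pale, at top pixel (350,240).

```bash
python3 -m handwheel '[[[-0.011,-0.036,0,0,0,0.12,0.05],[-0.011,-0.037,0,0,0,0.12,0.05],[-0.011,-0.037,0,0,0,0.12,0.05],[-0.011,-0.037,0,0,0,0.12,0.05],[-0.011,-0.037,-0.01,0,0,0.12,0.05],[-0.011,-0.037,-0.01,0,0,0.07,0.05],[-0.011,-0.037,-0.01,0,0,0,0.05],[-0.011,-0.037,-0.01,0,0,0,0.05],[-0.011,-0.037,-0.01,0,0,0,0.05],[-0.011,-0.037,-0.01,0,0,0,0.05]]]' 60; python3 -m handwheel '[[[-0.012,-0.03,-0.02,0,0,0,0.05],[-0.008,-0.02,-0.02,0,0,0,0.05],[0,0,0,0,0,0,0.05],[0,0,0,0,0,0,0.05]]]'; python3 look.py w_fl .456 -.293 .088
```

```text
clock: 14.17
tcp_pos: [0.4789, -0.2336, 0.2916]
orientation: [1.744, 2.612, 0.001]
contact_force: [0.5, 1.3, -0.1]
grip_width: 0.0498
clock: 14.5
tcp_pos: [0.4583, -0.2833, 0.2509]
orientation: [-1.748, -2.607, 0.001]
contact_force: [0.6, -0.5, 0.6]
grip_width: 0.0501
tcp [ 0.4583 -0.2833  0.2509] jaw 22.3 F [ 0.6 -0.5  0.6] clk 14.5
590 ((457.07611083984375, -294.02117919921875), (14.086194038391113, 23.856534957885742), 24.14911460876465) [ 0.45673962 -0.2930165   0.08714962] px [255.87966102 202.39491525]
```

View pics/w_fl.png

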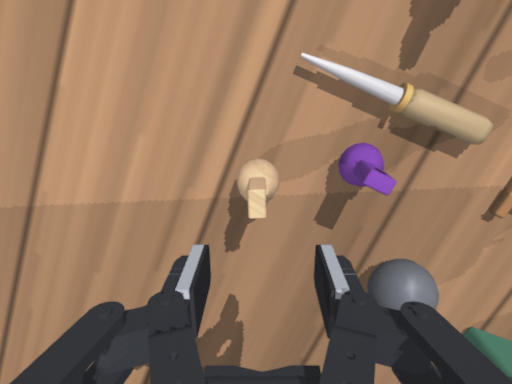

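The float's tab is at (256,202), and purple at (365,165) is clear of the fingers.

```bash
python3 -m handwheel '[[[-0.001,-0.005,-0.01,0,0,0.03,0.05],[0,-0.005,-0.025,0,0,0,0.05],[0,0,-0.03,0,0,0,0.05],[0,0,-0.03,0,0,0,0.05],[0,0,-0.017,0,0,0,0.05],[0,0,0,0,0,0,0.05],[0,0,0,0,0,0,0.05]]]' 60; python3 look.py w_fl2 .457 -.293 .088
```

```text
clock: 15.13
tcp_pos: [0.4588, -0.2921, 0.1402]
orientation: [-1.705, -2.638, -0.001]
contact_force: [0.1, -0.2, 0.3]
grip_width: 0.0501
tcp [ 0.4588 -0.2921  0.1402] jaw 24.2 F [ 0.1 -0.2  0.3] clk 15.1333
2760 ((457.6004638671875, -294.005615234375), (57.260189056396484, 24.661413192749023), 25.341449737548828) [ 0.45530937 -0.29220636  0.08757485] px [254.82536232 275.90072464]
```

View pics/w_fl2.png

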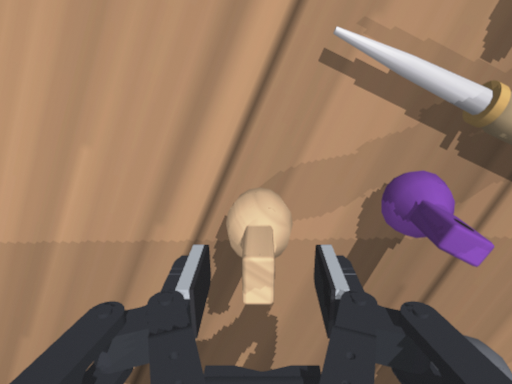

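The tab at (260,265) is between the pads. Close gently and lift.

```bash
python3 -m handwheel '[[[-0.0015,-0.001,-0.002,0,0,0,0.05],[0,0,0,0,0,0,0.0],[0,0,0,0,0,0,0.0],[0,0,0,0,0,0,0.0],[0,0,0,0,0,0,0.0],[0,0,0,0,0,0,0.0]]]' 30
python3 -m handwheel '[[[0,0,0.02,0,0,0,0.0],[0,0,0.04,0,0,0,0.0],[0,0,0.04,0,0,0,0.0],[0,0,0.04,0,0,0,0.0],[0,0,0.04,0,0,0,0.0],[0,0,0.04,0,0,0,0.0],[0,0,0.03,0,0,0,0.0],[0,0,0,0,0,0,0.0],[0,0,0,0,0,0,0]]]' 30; python3 look.py w_fl3 .457 -.293 .3
```

```text
clock: 15.68
tcp_pos: [0.4564, -0.2949, 0.1388]
orientation: [1.709, 2.635, 0.001]
contact_force: [-1.3, 1.3, 6.6]
grip_width: 0.0131
clock: 16.43
tcp_pos: [0.4562, -0.295, 0.3896]
orientation: [1.708, 2.633, 0.002]
contact_force: [-0.5, 0.4, -2.9]
grip_width: 0.0131
tcp [ 0.4562 -0.295   0.3896] jaw 24.1 F [-0.5  0.4 -2.9] clk 16.4333
1516 ((453.82989501953125, -289.29486083984375), (34.324623107910156, 22.105083465576172), 23.275959014892578) [ 0.45275095 -0.28680992  0.29877632] px [262.20844327 221.8060686 ]
```

View pics/w_fl3.png

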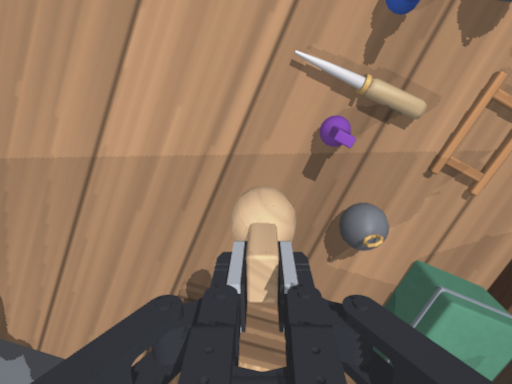

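The float is held at (263,215). Carry it to the can.

```bash
python3 -m handwheel '[[[0.008,0.03,0,0,0,0,0.0],[0.0095,0.038,0,0,0,0,0.0],[0.0095,0.038,0,0,0,0,0.0],[0.0095,0.038,0,0,0,0,0.0],[0.0095,0.038,0,0,0,0,0.0],[0.0095,0.038,0,0,0,0,0.0],[0.0095,0.038,0,0,0,0,0.0],[0.0095,0.038,0,0,0,0,0.0],[0.0095,0.038,0,0,0,0,0.0],[0.0095,0.038,0,0,0,0,0]]]' 30; python3 -m handwheel '[[[0.0095,0.038,0,0,0,0,0.0],[0.0095,0.038,0,0,0,0,0.0],[0.009,0.038,0,0,0,0,0.0],[0.009,0.036,0,0,0,0,0.0],[0,0,0,0,0,0,0.0],[0,0,0,0,0,0,0.0],[0,0,0,0,0,0,0]]]';python3 mouth.py f1
```

```text
clock: 17.32
tcp_pos: [0.5486, 0.0792, 0.3857]
orientation: [-1.708, -2.633, 0.005]
contact_force: [1.0, 0.3, 0.3]
grip_width: 0.0134
clock: 17.9
tcp_pos: [0.5859, 0.2267, 0.3857]
orientation: [-1.709, -2.634, 0.006]
contact_force: [-0.3, -0.4, 0.5]
grip_width: 0.0131
tcp [0.5859 0.2267 0.3857] jaw 24.1 tilt [-0.003 -0.003 -1.   ] F [-0.3 -0.4  0.5] w 0.013084166043670865 clk 17.9
1785 ((587.359375, 229.85414123535156), 35.541622161865234) [0.58500768 0.23873748 0.20969469] [552.0668  199.13855] [622.6171  265.17212] [268.63529412 171.60560224]
```

View pics/f1.png

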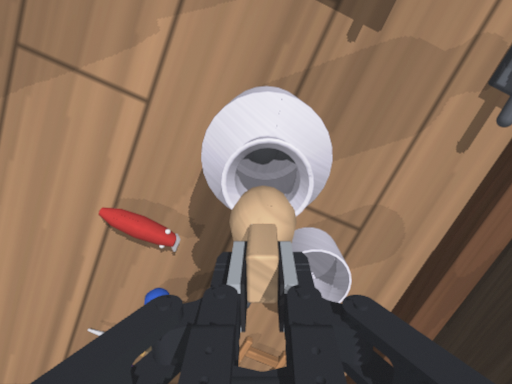

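```bash
python3 -m handwheel '[[[0.0005,0.0025,0,0,0,0,0.0],[0,0,-0.02,0,0,0,0.0],[0,0,-0.025,0,0,0,0.0],[0,0,-0.025,0,0,0,0.0],[0,0,-0.024,0,0,0,0],[0,0,0,0,0,0,0],[0,0,0,0,0,0,0]]]' 30; python3 mouth.py f2
```

```text
clock: 18.53
tcp_pos: [0.5864, 0.2288, 0.2934]
orientation: [-1.711, -2.634, 0.004]
contact_force: [0.2, 0.5, -0.1]
grip_width: 0.0131
tcp [0.5864 0.2288 0.2934] jaw 24.0 tilt [-0.002 -0.001 -1.   ] F [ 0.2  0.5 -0.1] w 0.013092260797610514 clk 18.5333
4226 ((587.483642578125, 229.9883575439453), 35.689292907714844) [0.58440434 0.23932936 0.20956113] [552.22    200.10197] [623.0902  265.63815] [267.60009465 224.1393753 ]
```

View pics/f2.png

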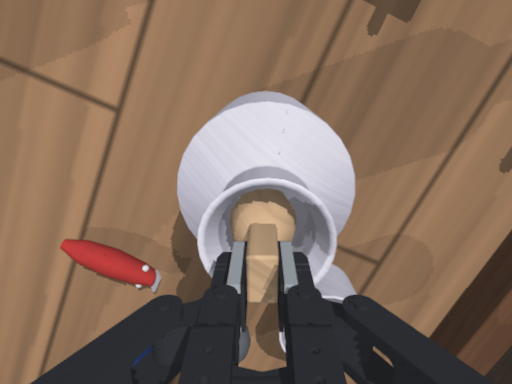

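The float's body is in the neck at (263,210) with no contact. Release.

```bash
python3 -m handwheel '[[[0,0,0,0,0,0,0.045],[0,0,0,0,0,0,0.045],[0,0,0,0,0,0,0.045],[0,0,0,0,0,0,0.045]]]' 30;  python3 -m handwheel '[[[0,-0.01,0.03,0,0,0,0.045],[0,-0.03,0.03,0,0,0,0.045],[0,-0.03,0.02,0,0,0,0.045],[0,-0.02,0,0,0,0,0.045],[0,0,0,0,0,0,0.045],[0,0,0,0,0,0,0.045]]]' 30; python3 mouth.py f3
python3 - <<'E'
from h import *
o=r.get_obs();p,d=r.grab_frame("wrist");W=cloud("wrist",d,o)
k=(np.hypot(W[...,0]-.587,W[...,1]-.23)<.062)&(W[...,2]<.19)&(W[...,2]>.02)&(p[...,0].astype(int)-p[...,2]>15)
print(k.sum(),W[k].mean(0),W[k].min(0),W[k].max(0))
E
```

```text
clock: 18.92
tcp_pos: [0.5873, 0.23, 0.2951]
orientation: [1.709, 2.635, 0.003]
contact_force: [1.0, -0.1, -0.8]
grip_width: 0.045
clock: 19.42
tcp_pos: [0.5871, 0.139, 0.3743]
orientation: [1.713, 2.633, 0.002]
contact_force: [-0.3, 0.5, 1.1]
grip_width: 0.0452
tcp [0.5871 0.139  0.3743] jaw 23.9 tilt [ 0.001  0.001 -1.   ] F [-0.3  0.5  1.1] w 0.04520716851009174 clk 19.4167
3967 ((587.3867797851562, 229.9503631591797), 35.50170135498047) [0.58823396 0.23274326 0.2095294 ] [552.0398 194.488 ] [622.5072  265.31763] [321.19233678  68.62540963]
2049 [0.59472326 0.23028512 0.15101439] [0.5738615  0.21120534 0.08039289] [0.62379436 0.25387048 0.18313889]
```

View pics/f3.png

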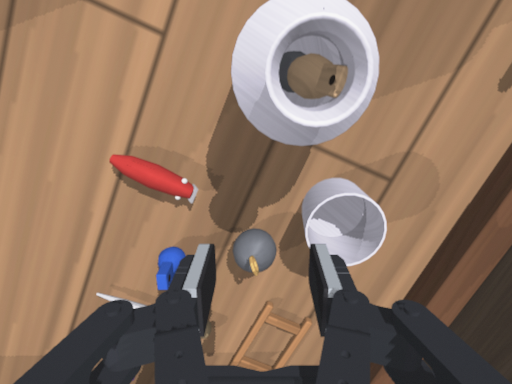

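Run:
```python
from h import *
o=r.get_obs();p,d=r.grab_frame("wrist");W=cloud("wrist",d,o);save(p,"f4.png",(230,0,390,150),4)
np.savez("f4.npz",p=p,d=d,W=W)
for v,u in ((70,341),(90,335),(80,332),(80,325),(75,320),(65,315),(75,310),(75,300),(90,305),(60,305),(65,288),(80,285)): print(u,v,p[v,u],W[v,u].round(3))
```

```text
341 70 [108  94  80] [0.622 0.252 0.093]
335 90 [138 116  94] [0.607 0.229 0.18 ]
332 80 [58 50 42] [0.604 0.235 0.171]
325 80 [116  98  80] [0.6   0.234 0.161]
320 75 [135 114  92] [0.597 0.236 0.151]
315 65 [132 111  89] [0.59  0.242 0.144]
310 75 [131 110  89] [0.589 0.233 0.147]
300 75 [126 107  86] [0.582 0.229 0.141]
305 90 [114  96  79] [0.591 0.22  0.146]
305 60 [125 105  85] [0.582 0.243 0.129]
288 65 [62 62 67] [0.572 0.235 0.101]
285 80 [60 61 66] [0.575 0.221 0.098]
```

View pics/f4.png

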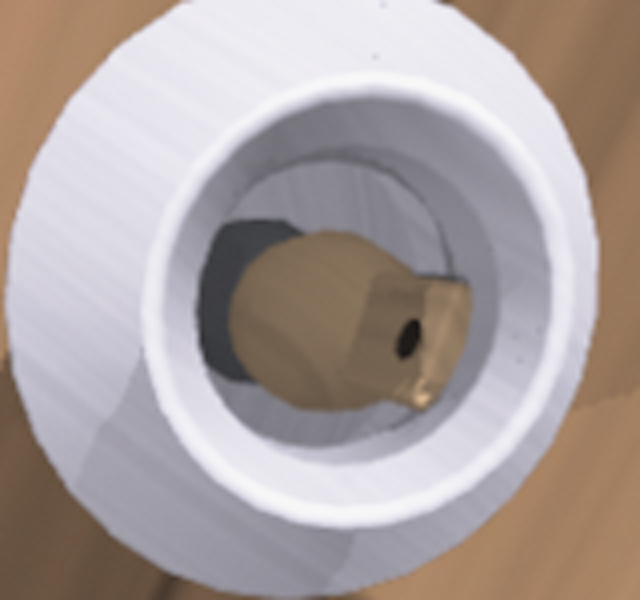

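```bash
cat > fit.py <<'E'
import sys
from h import *
from scipy.optimize import least_squares
if len(sys.argv)>1:
    o=r.get_obs();p,d=r.grab_frame("wrist");W=cloud("wrist",d,o);save(p,sys.argv[1]+".png")
else:
    z=np.load("f4.npz");p,d,W=z["p"],z["d"],z["W"]
k=(np.hypot(W[...,0]-.587,W[...,1]-.23)<.06)&(W[...,2]<.2)&(W[...,2]>.02)&(p[...,0].astype(int)-p[...,2]>12)
k=cv2.erode(k.astype(np.uint8),np.ones((3,3)))>0
Q=W[k]; print(len(Q))
ss=np.array([-1,0,14,28,42,56,88,89])/1000; rr=np.array([0,10,17.5,20,17,10,10,0])/1000
def sdf(x):
    a=x[3:6]/np.linalg.norm(x[3:6]); v=Q-x[:3]; s=v@a
    rad=np.linalg.norm(v-s[:,None]*a,axis=1)
    f=rad-np.interp(s,ss,rr)
    f=np.where(s>.088,s-.088,f); f=np.where(s<0,-s,f)
    f=np.where((s>.052)&(s<=.088),np.clip(np.minimum(rad-.013,.088-s),0,None)+np.clip(.007-np.maximum(rad,0.007*(s>.086)),0,None),f)
    return f
best=None
for ax in np.arange(0,360,45):
  for tl in (20,50,80):
    a=[np.sin(np.radians(tl))*np.cos(np.radians(ax)),np.sin(np.radians(tl))*np.sin(np.radians(ax)),np.cos(np.radians(tl))]
    s=least_squares(sdf,np.r_[Q.mean(0)-np.array(a)*.04-[0,0,.015],a],loss="soft_l1",f_scale=.002)
    if best is None or s.cost<best.cost: best=s
x=best.x;a=x[3:]/np.linalg.norm(x[3:])
print("rms",np.sqrt(np.mean(best.fun**2)).round(4),"foot",x[:3].round(3),"axis",a.round(3),"tilt",np.degrees(np.arccos(a[2])).round(1),"mid",(x[:3]+.035*a).round(3),"top",(x[:3]+.088*a).round(3))
E
python3 fit.py
```

```text
1774
rms 0.0004 foot [0.586 0.228 0.098] axis [0.334 0.058 0.941] tilt 19.8 mid [0.598 0.23  0.131] top [0.616 0.233 0.181]
```

The fit puts the float leaning 20° on top of the lead, with its mid point at z≈0.131 (limit 0.140) and 11 mm off axis. I'll retreat, let it settle, and re-check that it is at rest and that the can and bystanders are unmoved.

```bash
python3 -m handwheel '[[[0,-0.005,0,0,0,0,0.045],[0,0,0,0,0,0,0.045],[0,0,0,0,0,0,0.045],[0,0,0,0,0,0,0.045],[0,0,0,0,0,0,0.045],[0,0,0,0,0,0,0.045],[0,0,0,0,0,0,0.045],[0,0,0,0,0,0,0.045],[0,0,0,0,0,0,0.045],[0,0,0,0,0,0,0.045]]]' 30; python3 fit.py f5; python3 mouth.py f6
python3 - <<'E'
from h import *
p,d=r.grab_frame("side");save(p,"side_end.png",None,1.5);W=cloud("side",d)
for l in ("can","ball_a","bait_tin","marlinspike","plug","winder"):
    for m in r.masks_of(l,"side"):
        if m["p"]<.4: continue
        Q=W[m["pixels"]&(d>0)]; zt=np.percentile(Q[:,2],98); T=Q[Q[:,2]>zt-.008]
        print(l,round(m["p"],2),np.round(m["at"]),np.median(Q,0).round(3),T.mean(0).round(3))
E
```

```text
clock: 20.4
tcp_pos: [0.5869, 0.1354, 0.3735]
orientation: [1.709, 2.636, 0.0]
contact_force: [-0.4, 0.3, 0.2]
grip_width: 0.045
1820
rms 0.0004 foot [0.586 0.228 0.098] axis [0.33  0.054 0.943] tilt 19.5 mid [0.598 0.23  0.131] top [0.615 0.233 0.181]
tcp [0.5869 0.1354 0.3735] jaw 24.1 tilt [ 0.  0. -1.] F [-0.2 -0.3 -0.5] w 0.0450685501254522 clk 20.45
4087 ((587.3759155273438, 229.93569946289062), 35.506446838378906) [0.58810128 0.23303669 0.20956684] [552.011   194.51404] [622.75635 265.1654 ] [324.93075606  63.07658429]
can 0.79 [219. 149.] [0.574 0.189 0.125] [0.583 0.231 0.207]
ball_a 0.8 [260. 210.] [ 0.63  -0.018  0.047] [ 0.636 -0.007  0.075]
ball_a 0.73 [312. 315.] [ 0.627 -0.357  0.052] [ 0.633 -0.349  0.082]
ball_a 0.54 [255. 268.] [ 0.571 -0.182  0.02 ] [ 0.575 -0.179  0.023]
bait_tin 0.72 [278. 178.] [0.719 0.089 0.043] [0.722 0.083 0.072]
marlinspike 0.78 [256. 271.] [ 0.571 -0.182  0.02 ] [ 0.574 -0.18   0.023]
marlinspike 0.41 [220. 150.] [0.574 0.19  0.125] [0.585 0.233 0.209]
plug 0.65 [195. 220.] [0.468 0.03  0.026] [0.469 0.034 0.031]
winder 0.78 [308. 254.] [ 0.73  -0.179  0.012] [ 0.73  -0.173  0.013]
```

View pics/side_end.png

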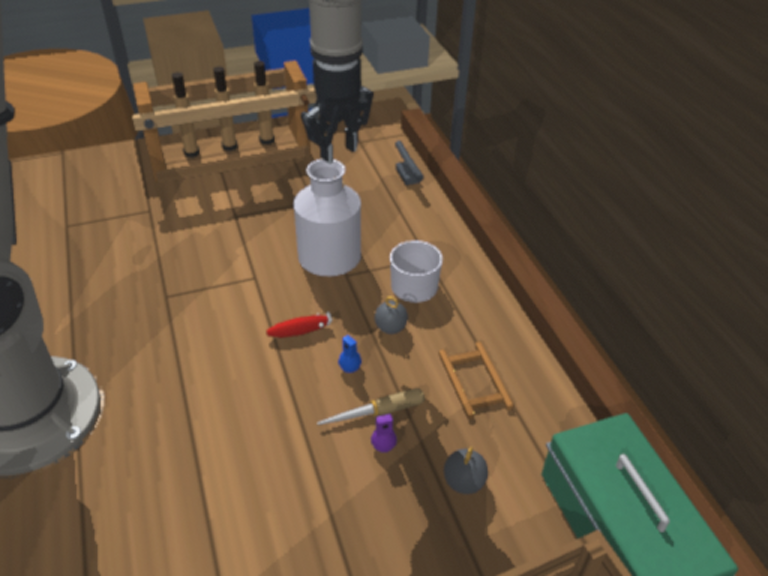

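The side view shows the can upright at (328,220) and everything else where it was. The float hasn't moved between the two looks, and the gripper is clear. Handing in.

```bash
python3 -c "
from bench import r
print(r.hand_in(), r.get_obs()['clock'])"
```

```text
the job is handed in; nothing more can be done
the job is handed in; nothing more can be done
```

I fed both grey lead sinkers and then the wooden float down the can's neck, one at a time, and handed the job in at about 20 s of the 69 s allowed. The hand-in gave no verdict.

My last checks showed:
- **Can:** its mouth has not shifted by more than about 0.5 mm by the wrist camera, and it stands upright in the side view.
- **Sinkers:** both are down in the body of the can. The second lies across the first, with its tab at about z = 0.11 m.
- **Float:** it did not lie flat. It leans about 20° on top of the lead, with its top reaching up into the neck. Its mid point is at about 0.131 m, against the 0.140 m limit, and 11 mm off the axis. It did not move between two looks about 1 s apart, so I left it rather than risk pushing it.
- **Rest of the tackle:** five of the six bystanders measured within about 5 mm of their starting places in the side view. The winder looked untouched but was not measured as carefully. The blue and purple look-alikes were left alone, and the gripper was clear of everything.

The networks gave a few wrong labels: a ball label on the marlinspike, a marlinspike label on the can, and once a can label on the float. I discarded these after checking the pictures and measured positions.

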